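# Load the second battery module and change the bench feed over to it

### The job

Slide the spare battery module into the empty bay of the dock, contacts first, until the sprung ball clicks into its notch and the module is held fully home. Only then change the bench feed over from mains to battery: move the lever on the dock's header from the left to the centre off position, pause there for about two seconds, then put it fully over to the right. Leave the module that is already docked, and the multimeter, tape and cutters, as they are.

Things in the scene. Friction and masses are not known exactly. Their poses are not given: they have to be found in the camera images.
- dock: fixed docking base: aluminium plate 245 x 244 x 10 mm with a grey header, 236 mm wide, 52 mm deep, top 66 mm above the bench, along its rear. Origin: on the bench, midway between the two bays; x points to the rear (away from the robot at yaw 0), y left, z up. The plate runs from x = -130 to +115 mm, the header from x = +56 to +108 mm
- bay_open: the empty bay, left or right half of the dock (62 mm either side of its middle; varies). Origin: where the centre of a seated module's underside lies, on the white liner, 14 mm above the bench; x is the slide-in direction, y left, z up. The liner (sliding floor, z = 0) runs from x = -125 to +56 mm, side rails from x = -50 to +56 mm, 87 mm apart inside
- bay_open_mouth (a point): centre of the empty bay's mouth, on the liner where the rails begin (x = -50 mm of the bay). Lips reach over the rails, underside 16 mm and top 20 mm above the liner, 74 mm free between them, so a module must be slid in along x, not set in from above. Before the mouth, back to x = -78 mm, the rails splay out by about 11 mm a side and the lips slope up by about 5 mm over the first 13 mm
- bay_open_stop (a point): middle of the header's face that stops the module, x = +56 mm of the bay, 7 mm above the liner
- bay_used: the other bay, built the same way, already holding a module
- bay_open_ball (a joint): how far the sprung ball is pressed into the right rail (m). The 14 mm ball stands 6.4 mm out of the rail at x = +35 mm of the bay. 0 free; meets the module's front corner about 25 mm before home, is pressed 3.4 to 6.4 mm as the flange passes, drops below 2.5 mm in the notch over the last 5 mm. Passing it takes 10 to 18 N; in the notch it draws the module to the stop
- bay_used_ball (a joint): the same for the occupied bay's ball
- module_new: spare battery module, loose, upright on the bench at the left front, 0.6 to 0.95 kg: cells between aluminium end plates on a black carrier. Origin: centre of the underside; x points to the nose (end with two copper contacts, goes in first), z up. Flange 112 mm long (x), 84 wide (y), 14 thick, corners chamfered 8 mm, V notch 4 mm deep in each side 34 mm ahead of the middle. Above it 66 mm wide
- module_new_grip (a point): middle of the spare module's grip bar, 112 mm above its underside. The bar is 16 mm thick (module x), 70 mm long (y), 14 mm high, on two posts 52 mm apart, 20 mm clear above the flat cap (top at 85 mm, 111 x 66 mm)
- module_new_nose (a point): front end of the spare module's flange, 56 mm ahead of its middle, 7 mm above its underside; when home it is at the bay's stop
- module_old: the same sort of module, already clicked home in the other bay; leave it
- module_old_nose (a point): front end of the docked module's flange
- feed_lever (a joint): changeover lever on top of the header (rad): 0 = mains, leaning 0.6 rad from upright to the left (dock's +y); 0.6 = off, upright; 1.2 = battery, leaning 0.6 rad to the right (dock's -y); it clicks into each of the three positions, snapping the rest of the way once pushed past half way (0.3 and 0.9); takes up to about 8 N at the grip
- lever_pivot (a point): pivot of the lever, on the header's top, 83 mm behind the dock's middle and 68 mm above the bench; the hinge runs along the dock's x
- lever_grip (a point): middle of the lever's black grip (24 mm along the dock's x, 14 mm thick across, 36 mm long up the lever), 55 mm from the pivot
- multimeter: multimeter, 145 x 70 x 44 mm, lying loose to the right behind the vice; leave alone
- tape: roll of yellow tape, 62 mm dia., 17 mm high, at the left front; leave alone
- cutters: side cutters, 76 x 120 x 13 mm, lying at the right front; leave alone

How it is judged:
By the outcome, as a careful person would: the job done as asked, in the order asked, and still so for the second after the job is handed in, with the robot touching nothing.
It also fails if it takes over 67 s, if anything falls off the work surface, if the arm or the gripper's body presses on something with over 40 N, if the wrist force passes 120 N, or if a joint passes its speed limit or range.

### The arm

A 6-joint arm with a two-finger parallel gripper is mounted at the origin on a cart in front of the work surface, level with it; the furniture and walls round the work are solid. World frame = base frame: x ahead of the robot, y to its left, z up, the work surface at z = 0. Lengths are in m, angles in rad, forces in N, time in s.
With the tool pointing down it reaches from about 0.35 to 0.775 m from the base axis. Payload 5.5 kg.
Tool frame: the origin (TCP) lies at the very end of the fingers, on their centre line; the grasp point (between the pads) lies 19 mm behind it; z points along the fingers, y is the line along which they close (so a half turn about z gives the same grasp; the last joint's range is limited). The gripper opens to 85 mm and grips with 20 to 120 N. Pads are 22 mm wide; open, the fingers measure 114 mm over their backs; the gripper's body (76 mm by 85 mm) begins 54 mm behind the grasp point. The pads swing forward as they close: fully open they stand 13 mm farther back than shut.
Start: joints at [1.111, 0.313, 0.046, 1.304, 0, 1.431], TCP at [0.181, 0.546, 0.194] pointing down, gripper open.
Joint ranges: [-2.76, 2.76], [-0.86, 1.69], [-1.03, 1.26], [-2.2, 2.34], [-1.47, 1.5], [-3.14, 3.14]. Speed limits (rad/s): [2.57, 2.57, 3.14, 3.14, 3.14, 3.14].

### API

Orientations are given as a unit quaternion [w, x, y, z].
In Python, from workcell import env, imaging, ticket gives the robot as it stands. The module is installed in compiled form; this text tells all that it offers.
- The arm moves only by the tool apply_moves, never from a script. Its argument "rows" is a list of rows, each an object with "xyz": the shift along the tool's x, y, z in mm, a list of three; "turn": the turn, a rotation vector about the tool's x, y, z in rad, a list of three; "grip": the opening, from 0 (shut) to 1 (fully open). A call has 1 to 12 rows; each row is the pose to reach, as a shift and turn from the pose commanded when the call began, along the tool's axes at that moment; what a row does not reach only later rows make up. A row lasts 1/12 s, in which the tool goes at most 41.7 mm and 7.16 degrees, less where a joint would pass 70% of its speed; a pose out of reach is approached as far as the arm can. A call with a gripper value outside its range is refused whole. The fingers move at their own pace and stop on an object; "force" is the grip in N (left out, the last holds). Time passes only in rows, so rows that repeat a pose let the fingers close. It gives the time, the measured TCP pose, the force, the opening and the grip force at its end, in the units of the state.
- env.get_state(): the state, without advancing time (a new reading comes with each control period).
- imaging.read_camera(name): name is "side" or "top" or "wrist"; returns a dict with "color" (420x560x3 uint8, blue, green, red), "z_map" (420x560 float32, m along the optical axis (not along the pixel's ray), 0 where there is no reading), "camera_matrix" (3x3 intrinsics, pixels), "view" (4x4, takes a point from world to camera coordinates). Camera axes: x right, y down, z forward; pixel columns grow to the right and rows downward; lengths in m; the calibration is good to about 2 mm. A picture is of the moment at which its call begins.
- ticket.hand_in(): hands the job in; it is judged then, once.
The state is a dict: "clock": time; "joint_pos": joint angles; "qvel": joint speeds; "tau": joint torques, N m; "tcp_pos": TCP position; "orientation": TCP orientation; "wrist_force": force on the tool from outside, world axes, zero at the start; "ft_torque": the same for the moment, N m; "finger_gap": finger opening in m; "grip_force": force on a finger pad.
Only numpy, scipy, OpenCV 4.12 (cv2) and the standard library are available. Lean on these libraries where they do the work, as an engineer would, in place of code of your own. Each camera call takes 0.05 s, during which the arm holds its last target. There are 200 camera calls.

## Working session

There is one attempt and no reset: what is moved stays moved. The work goes in short steps, Python scripts to look and compute and a tool call to move; the robot and the scene stay as the last step left them, time stands still between calls to the robot, and variables do not carry over. Pictures are saved under pics/ and viewed, at most 10 in all, crops included, and the job is handed in when it is done.

Besides the shell and the picture viewer there is one more tool, called after ">>>" as a command line: name --argument value ..., lists and objects as JSON in quotes. apply_moves: Moves the arm, as the interface text tells. Its arguments: {"type":"object","properties":{"rows":{"type":"array"},"force":{"type":"number"}},"required":["rows"]}

```bash
mkdir -p pics
cat > h.py <<'E'
import numpy as np, cv2
from workcell import env, imaging, ticket
def cam(n):
    return imaging.read_camera(n)
def px2w(d,u,v,z=None):
    K=d["camera_matrix"];T=np.linalg.inv(d["view"])
    r=np.linalg.inv(K)@np.array([u,v,1.0])
    if z is None: 
        p=r*d["z_map"][int(v),int(u)]; return T[:3,:3]@p+T[:3,3]
    r=T[:3,:3]@r; return T[:3,3]+r*(z-T[2,3])/r[2]
def w2px(d,p):
    c=d["view"][:3,:3]@np.asarray(p)+d["view"][:3,3]; q=d["camera_matrix"]@c; return q[:2]/q[2]
E
python3 - <<'E'
from h import *
s=env.get_state(); print({k:np.round(v,3) for k,v in s.items()})
import pickle
D={n:cam(n) for n in("top","side","wrist")}
pickle.dump(D,open("d0.pkl","wb"))
for n in D: 
    print(n,np.round(np.linalg.inv(D[n]["view"]),3).tolist(),D[n]["camera_matrix"][0,0])
cv2.imwrite("pics/top0.png",cv2.resize(D["top"]["color"],(800,600)))
cv2.imwrite("pics/side0.png",cv2.resize(D["side"]["color"],(800,600)))
E
```

```text
{'clock': np.float64(0.0), 'joint_pos': array([ 1.111,  0.314,  0.045,  1.304, -0.   ,  1.431]), 'qvel': array([ 0.001, -0.001, -0.001,  0.001, -0.   , -0.002]), 'tau': array([-1.0000e-03, -4.8062e+01,  2.9854e+01,  1.9000e-02, -0.0000e+00,
        0.0000e+00]), 'tcp_pos': array([0.181, 0.545, 0.193]), 'orientation': array([-0.   ,  0.159,  0.987, -0.001]), 'wrist_force': array([ 0.542, -0.621, -0.512]), 'ft_torque': array([-0.012, -0.026,  0.014]), 'grip_force': np.float64(0.0), 'finger_gap': np.float64(0.085)}
top [[0.014, -0.995, 0.101, 0.4], [-1.0, -0.014, 0.007, 0.132], [-0.006, -0.101, -0.995, 1.507], [0.0, 0.0, 0.0, 1.0]] 528.6759507829659
side [[0.579, -0.672, 0.461, -0.025], [-0.815, -0.48, 0.324, -0.275], [0.003, -0.564, -0.826, 1.126], [0.0, 0.0, 0.0, 1.0]] 441.8921876236839
wrist [[0.314, 0.901, 0.299, 0.102], [0.949, -0.297, -0.101, 0.571], [-0.002, 0.315, -0.949, 0.374], [0.0, 0.0, 0.0, 1.0]] 367.6101453971196
```

View pics/top0.png

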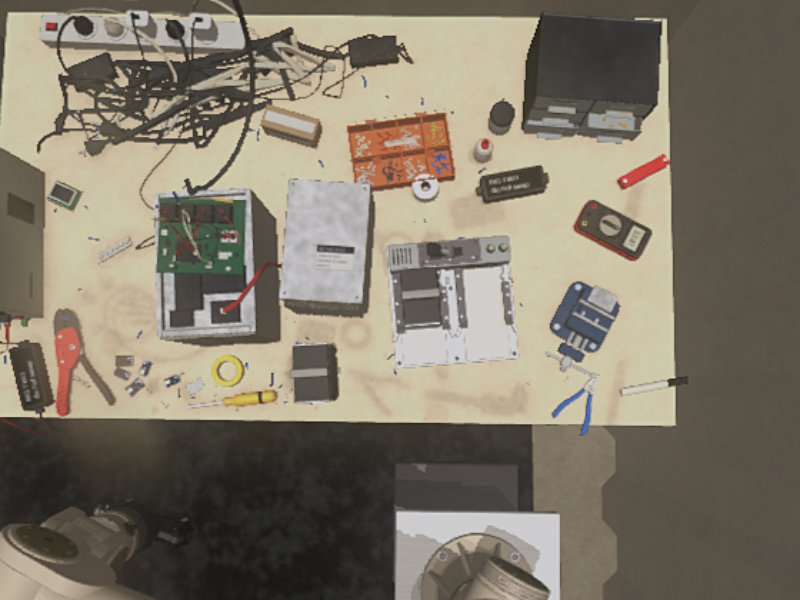

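View pics/side0.png

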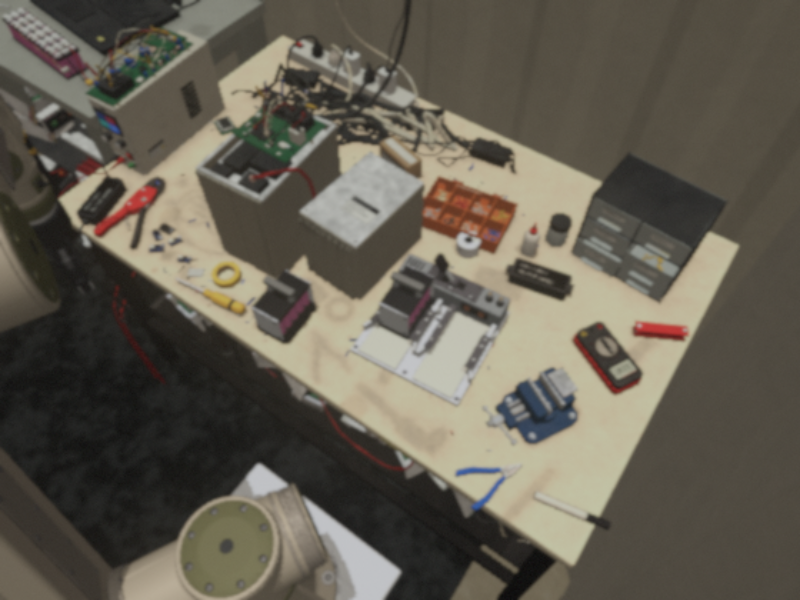

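The top view shows the spare module at (315,372), the dock at (455,300) with the right bay open, and the lever at (437,247). Next I'll enlarge these areas.

Run:
```python
from h import *
import pickle
D=pickle.load(open("d0.pkl","rb"));t=D["top"]["color"]
a=t[155:265,265:370]; a=cv2.resize(a,(573,600),interpolation=cv2.INTER_CUBIC)
b=t[232:290,195:243]; b=cv2.resize(b,None,fx=4.6,fy=4.6,interpolation=cv2.INTER_CUBIC)
c=np.zeros((600,800,3),np.uint8); c[:,:573]=a; c[:b.shape[0],575:575+b.shape[1]]=b[:, :225]
s=D["side"]["color"][185:240,170:222]; s=cv2.resize(s,(225,238)); c[300:538,575:800]=s
cv2.imwrite("pics/crop0.png",c)
cv2.imwrite("pics/wrist0.png",D["wrist"]["color"])
```

```text
(no output)
```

View pics/crop0.png

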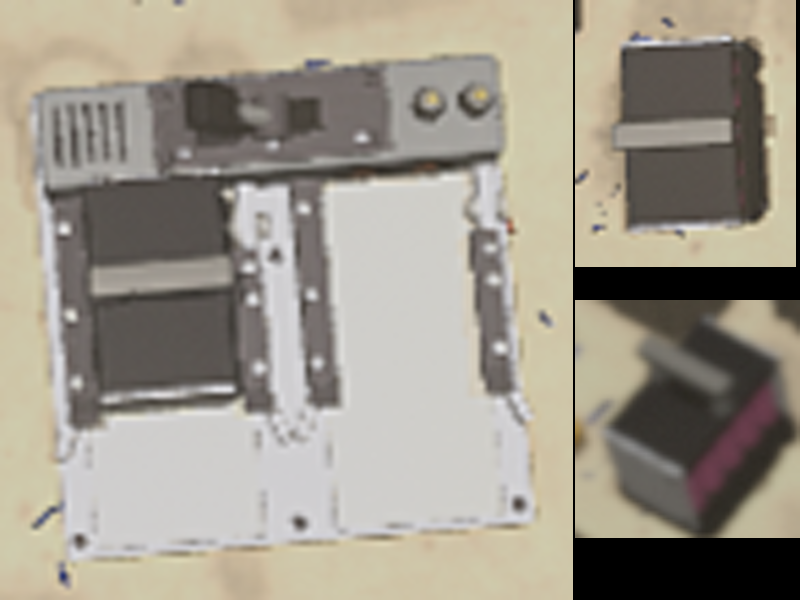

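View pics/wrist0.png

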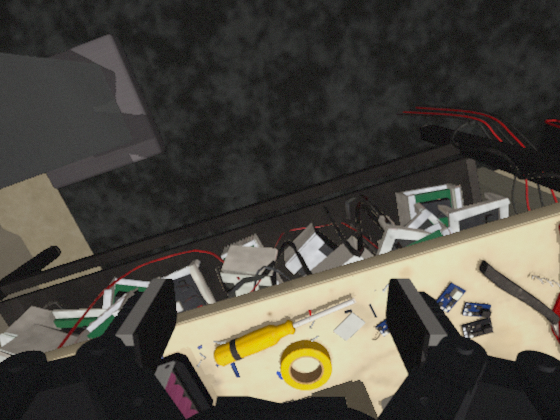

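```bash
cat >> h.py <<'E'
def cloud(d):
    K=d["camera_matrix"];T=np.linalg.inv(d["view"]);z=d["z_map"]
    v,u=np.mgrid[:z.shape[0],:z.shape[1]]
    p=np.stack([(u-K[0,2])/K[0,0]*z,(v-K[1,2])/K[1,1]*z,z],-1)
    w=p@T[:3,:3].T+T[:3,3]; w[z==0]=np.nan; return w
def rect(w,zr,xr,yr):
    m=(w[...,2]>zr[0])&(w[...,2]<zr[1])&(w[...,0]>xr[0])&(w[...,0]<xr[1])&(w[...,1]>yr[0])&(w[...,1]<yr[1])
    p=w[m]; c,s,a=cv2.minAreaRect((p[:,:2]*1000).astype(np.float32))
    return len(p),np.round(c,1),np.round(s,1),round(a,2),np.round(np.median(p[:,2]),4)
E
python3 - <<'E'
from h import *
import pickle
D=pickle.load(open("d0.pkl","rb"))
for n in("top","side"):
    d=D[n]; w=cloud(d)
    if n=="top":
        def C(x,y): return px2w(d,(x)/5.457+265,(y)/5.4545+155) 
        def S(x,y): return px2w(d,(x-575)/4.6+195,(y)/4.6+232)
        print("mod",S(675,133),S(680,80),"dock",C(440,120),"lever",C(215,110),C(300,115),"usedbar",C(160,278))
        m=S(675,133)
        for p in [(70,555),(535,522),(320,175),(480,165),(340,520),(505,522)]: print(p,px2w(d,p[0]/5.457+265,p[1]/5.4545+155,0.012))
        print("hdr corners",[np.round(px2w(d,p[0]/5.457+265,p[1]/5.4545+155,0.066),4) for p in [(33,92),(500,55),(502,155),(45,190)]])
        h=px2w(d,250/5.457+265,130/5.4545+155,.066)
    print(n,"bar",rect(w,(.108,.13),(m[0]-.08,m[0]+.08),(m[1]-.08,m[1]+.08)))
    print(n,"cap",rect(w,(.079,.092),(m[0]-.08,m[0]+.08),(m[1]-.08,m[1]+.08)))
    print(n,"hdr",rect(w,(.061,.071),(h[0]-.05,h[0]+.05),(h[1]-.15,h[1]+.15)))
    print(n,"lever",rect(w,(.085,.14),(h[0]-.04,h[0]+.05),(h[1]-.1,h[1]+.1)))
    print(n,"usedbar",rect(w,(.12,.14),(h[0]-.2,h[0]-.03),(h[1]-.1,h[1]+.15)))
E
```

```text
mod [0.41357902 0.31665812 0.1226445 ] [0.44490546 0.31999242 0.08192205] dock [ 0.64976606 -0.02521566  0.06476224] lever [0.64229788 0.09048656 0.12782964] [0.65018908 0.04596981 0.07161766] usedbar [0.55967816 0.11612158 0.13122579]
(70, 555) [0.42879518 0.15940122 0.012     ]
(535, 522) [ 0.4492145  -0.08056825  0.012     ]
(320, 175) [0.62891797 0.03168092 0.012     ]
(480, 165) [ 0.63533237 -0.05195864  0.012     ]
(340, 520) [0.44882052 0.02012647 0.012     ]
(505, 522) [ 0.44899517 -0.06508288  0.012     ]
hdr corners [array([0.6612, 0.1808, 0.066 ]), array([ 0.6833, -0.0553,  0.066 ]), array([ 0.6321, -0.0564,  0.066 ]), array([0.6111, 0.1739, 0.066 ])]
top bar (174, array([434.3, 350.5]), array([134.6,  52.6]), 56.42, np.float64(0.118))
top cap (854, array([426.1, 338. ]), array([137.4, 102.3]), 4.67, np.float64(0.0847))
top hdr (1161, array([639.2,  80. ]), array([ 83.5, 273.6]), 1.64, np.float64(0.0662))
top lever (233, array([632.2,  65.6]), array([ 53.2, 175.7]), 2.95, np.float64(0.1004))
top usedbar (183, array([569.7, 150.2]), array([135.8,  77. ]), 85.78, np.float64(0.1323))
side bar (169, array([435.7, 351.3]), array([135.9,  50.2]), 57.21, np.float64(0.1188))
side cap (671, array([428.5, 338.5]), array([141.9, 102.1]), 6.71, np.float64(0.0859))
side hdr (859, array([642.9,  81.9]), array([ 95.1, 275.5]), 0.81, np.float64(0.0673))
side lever (234, array([643.4,  70.9]), array([ 56.8, 183.5]), 24.59, np.float64(0.1013))
side usedbar (237, array([584.6, 156.3]), array([ 73.2, 140.6]), 9.21, np.float64(0.1324))
```

Run:
```python
from h import *
import pickle
D=pickle.load(open("d0.pkl","rb"));d=D["top"]; w=cloud(d)
S=lambda x,y,z: np.round(px2w(d,(x-575)/4.6+195-.5,y/4.6+232-.5,z)[:2],4)
print("bar",[S(*p,.119) for p in[(613,125),(730,118),(732,140),(615,148)]])
print("cap",[S(*p,.085) for p in[(622,43),(733,40),(737,226),(628,228)]])
# box heights
for u,v in [(300,160),(325,250),(325,300),(345,300),(200,300),(235,200),(245,260),(250,325)]:
    print((u,v),np.round(px2w(d,u*.7,v*.7),3))
# tight bar mask
m=(w[...,2]>.112)&(w[...,2]<.126)&(np.hypot(w[...,0]-.417,w[...,1]-.317)<.045)
p=w[m][:,:2]; print(m.sum(),p.mean(0),p.min(0),p.max(0)); 
u,s,vt=np.linalg.svd(p-p.mean(0)); print(vt[0],np.degrees(np.arctan2(-vt[0,0],vt[0,1])))
```

```text
bar [array([0.4189, 0.3539]), array([0.4238, 0.2874]), array([0.4114, 0.2859]), array([0.4059, 0.3524])]
cap [array([0.4673, 0.3555]), array([0.4699, 0.2906]), array([0.362 , 0.2856]), array([0.3599, 0.3488])]
(300, 160) [ 0.85   0.365 -0.005]
(325, 250) [0.63  0.287 0.187]
(325, 300) [0.542 0.285 0.179]
(345, 300) [0.541 0.249 0.185]
(200, 300) [0.531 0.486 0.253]
(235, 200) [0.699 0.431 0.264]
(245, 260) [0.603 0.418 0.23 ]
(250, 325) [0.492 0.406 0.229]
157 [0.41413744 0.31891375] [0.40512    0.28483618] [0.42430896 0.35363822]
[-0.07226506  0.99738546] 4.14409516918025
```

```bash
cat >> h.py <<'E'
from scipy.spatial.transform import Rotation as R
def tgt(p,psi,s=None):
    "shift mm / rotvec in tool axes to reach pos p, vertical, tool y at world yaw psi"
    s=s or env.get_state(); q=s["orientation"]; A=R.from_quat([q[1],q[2],q[3],q[0]])
    y=np.array([np.cos(psi),np.sin(psi),0]);z=np.array([0,0,-1.]);x=np.cross(y,z)
    B=R.from_matrix(np.stack([x,y,z],1))
    print(np.round(A.inv().apply(np.asarray(p)-s["tcp_pos"])*1000,1),np.round((A.inv()*B).as_rotvec(),3))
E
python3 -c "
from h import *
tgt([.415,.320,.25],.073)"
```

```text
[-293.4 -140.4  -56.4] [-1.000e-03  1.000e-03  1.178e+00]
```

>>> apply_moves --rows '[{"xyz":[-10,-5,-20],"turn":[0,0,0.05],"grip":1},{"xyz":[-35,-15,-40],"turn":[0,0,0.15],"grip":1},{"xyz":[-65,-30,-56],"turn":[0,0,0.27],"grip":1},{"xyz":[-95,-45,-56],"turn":[0,0,0.39],"grip":1},{"xyz":[-128,-60,-56],"turn":[0,0,0.51],"grip":1},{"xyz":[-160,-76,-56],"turn":[0,0,0.63],"grip":1},{"xyz":[-192,-92,-56],"turn":[0,0,0.75],"grip":1},{"xyz":[-224,-107,-56],"turn":[0,0,0.87],"grip":1},{"xyz":[-254,-122,-56],"turn":[0,0,0.99],"grip":1},{"xyz":[-278,-133,-56],"turn":[0,0,1.09],"grip":1},{"xyz":[-290,-139,-56],"turn":[0,0,1.15],"grip":1},{"xyz":[-293,-140,-56],"turn":[0,0,1.178],"grip":1}]'

```text
clock: 1.15
tcp_pos: [0.4165, 0.3189, 0.2497]
orientation: [0.0, 0.683, 0.73, -0.0]
wrist_force: [0.4, 0.4, 1.0]
finger_gap: 0.0853
grip_force: 0.0
```

Run:
```python
from h import *
import pickle
d=cam("wrist"); s=env.get_state(); print(s["tcp_pos"],s["orientation"],s["clock"])
pickle.dump((d,s),open("w1.pkl","wb"))
cv2.imwrite("pics/w1.png",d["color"])
```

```text
[0.41598341 0.31962905 0.24970014] [-7.07855668e-05  6.82688068e-01  7.30709876e-01 -2.73422959e-04] 1.2
```

View pics/w1.png

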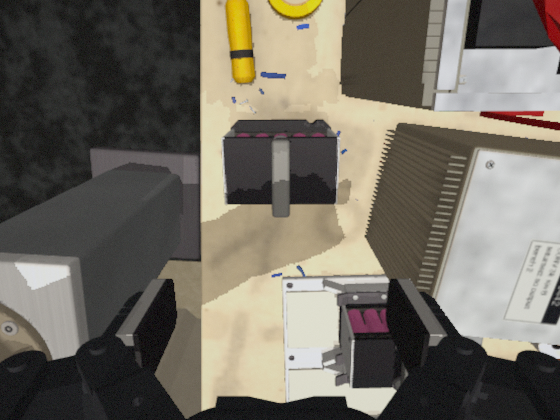

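The wrist view shows the flange notch at (315,124), to the right of the grip bar at x≈281. The nose therefore faces +x already. I'll descend and grip the bar.

Run:
```python
from h import *
import pickle
d,s=pickle.load(open("w1.pkl","rb")); w=cloud(d)
m=(w[...,2]>.112)&(w[...,2]<.126)&(np.hypot(w[...,0]-.417,w[...,1]-.317)<.045)
p=w[m][:,:2]; c,sz,a=cv2.minAreaRect((p*1000).astype(np.float32)); print(m.sum(),c,sz,a)
# dock from wrist
print("plate corner",px2w(d,283,276,.010), "near-left liner")
tgt([.415,.320,.096],.073)
```

```text
1436 (414.1588439941406, 322.41839599609375) (15.963552474975586, 69.6088638305664) 3.4481277465820312
plate corner [0.42795311 0.16899461 0.01      ] near-left liner
[  0.5  -0.9 153.7] [-0.     0.    -0.005]
```

>>> apply_moves --rows '[{"xyz":[3,-2,20],"turn":[0,0,0.006],"grip":1},{"xyz":[3,-2,55],"turn":[0,0,0.006],"grip":1},{"xyz":[3,-2,92],"turn":[0,0,0.006],"grip":1},{"xyz":[3,-2,120],"turn":[0,0,0.006],"grip":1},{"xyz":[3,-2,140],"turn":[0,0,0.006],"grip":1},{"xyz":[3,-2,150],"turn":[0,0,0.006],"grip":1},{"xyz":[3,-2,154],"turn":[0,0,0.006],"grip":1},{"xyz":[3,-2,154],"turn":[0,0,0.006],"grip":0.6},{"xyz":[3,-2,154],"turn":[0,0,0.006],"grip":0},{"xyz":[3,-2,154],"turn":[0,0,0.006],"grip":0},{"xyz":[3,-2,154],"turn":[0,0,0.006],"grip":0},{"xyz":[3,-2,154],"turn":[0,0,0.006],"grip":0}]' --force 100

```text
clock: 2.2
tcp_pos: [0.4135, 0.3242, 0.0972]
orientation: [0.0, 0.683, 0.73, 0.001]
wrist_force: [-0.0, -0.0, -0.8]
finger_gap: 0.0255
grip_force: 0.0
```

Next I'll finish closing the fingers and then lift.

>>> apply_moves --rows '[{"xyz":[0,0,0],"turn":[0,0,0],"grip":0},{"xyz":[0,0,0],"turn":[0,0,0],"grip":0},{"xyz":[0,0,0],"turn":[0,0,0],"grip":0},{"xyz":[0,0,0],"turn":[0,0,0],"grip":0},{"xyz":[0,0,-10],"turn":[0,0,0],"grip":0},{"xyz":[0,0,-25],"turn":[0,0,0],"grip":0},{"xyz":[0,0,-45],"turn":[0,0,0],"grip":0},{"xyz":[0,0,-55],"turn":[0,0,0],"grip":0},{"xyz":[0,0,-60],"turn":[0,0,0],"grip":0}]' --force 110

```text
clock: 2.95
tcp_pos: [0.4139, 0.3244, 0.1584]
orientation: [0.001, 0.683, 0.73, 0.002]
wrist_force: [0.2, 0.4, -0.5]
finger_gap: -0.0001
grip_force: 0.0
```

Run:
```python
from h import *
import pickle
d=cam("wrist"); t=cam("top"); s=env.get_state(); print(s["tcp_pos"],s["wrist_force"],s["ft_torque"],s["finger_gap"],s["grip_force"],s["clock"])
pickle.dump((d,t,s),open("w2.pkl","wb"))
c=np.zeros((420,800,3),np.uint8); c[:,:560]=d["color"]
a=cv2.resize(t["color"][155:265,265:370],(240,251)); c[:251,560:]=a
cv2.imwrite("pics/w2.png",c)
```

```text
[0.41342081 0.32411275 0.15721992] [ 0.44102921  1.04539933 -0.32415545] [-0.02565749 -0.03273537  0.01399035] 0.00012501853921712236 0.0 3.05
```

View pics/w2.png

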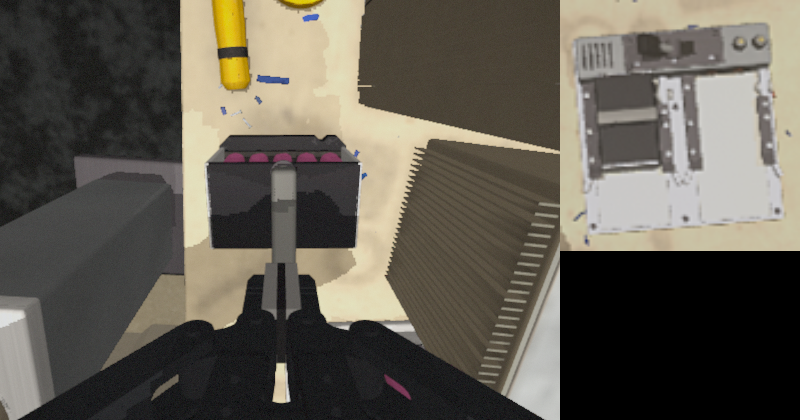

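Run:
```python
from h import *
import pickle
d,t,s=pickle.load(open("w2.pkl","rb")); w=cloud(d)
print("tcp px",w2px(d,s["tcp_pos"]), "bar pred px",w2px(d,[.4142,.3224,.119]))
print("cam",np.linalg.inv(d["view"])[:3,3]-s["tcp_pos"])
for p in [(284,180),(284,205),(284,240),(284,258),(284,275),(284,320),(281,390),(240,230),(270,300)]: print(p,px2w(d,*p))
print(s["joint_pos"])
for k in range(2):
    print(w2px(t,s["tcp_pos"]))
```

```text
tcp px [282.65245736 245.45139623] bar pred px [283.21077908 223.4096172 ]
cam [-0.00704671  0.08103843  0.18166188]
(284, 180) [0.41268042 0.35105917 0.11982198]
(284, 205) [0.41382084 0.33490391 0.11945612]
(284, 240) [0.41546333 0.3114438  0.1201146 ]
(284, 258) [0.41637303 0.29854762 0.11988009]
(284, 275) [0.41269947 0.33589633 0.21152896]
(284, 320) [0.41281888 0.33068998 0.23313496]
(281, 390) [0.43018764 0.07192782 0.00062591]
(240, 230) [0.38389013 0.3027395  0.08615454]
(270, 300) [0.40771768 0.33516308 0.22848925]
[ 5.11968213e-01  2.29330797e-01 -1.57530056e-01  1.18160985e+00
  6.89483763e-05  2.01579857e+00]
[212.00810086 260.77511757]
[212.00810086 260.77511757]
```

Run:
```python
from h import *
import pickle
d,t,s=pickle.load(open("w2.pkl","rb")); w=cloud(d); tc=s["tcp_pos"]
m=(np.hypot(w[...,0]-tc[0],w[...,1]-tc[1])<.03)&(w[...,2]>.13)
p=w[m]; print(len(p),np.percentile(p[:,2],[0,1,5,50])-tc[2], p[np.argsort(p[:,2])[:5]])
for z in (.157,.17,.18,.19,.2,.21): print(z,w2px(d,[.413,.335,z]),w2px(d,[.413,.313,z]))
# top cam view of gripper
w=cloud(t); 
d1,s1=pickle.load(open("w1.pkl","rb")); w=cloud(d1); tc=s1["tcp_pos"]; print(tc)
m=(np.abs(w[...,0]-tc[0])<.06)&(np.abs(w[...,1]-tc[1])<.03)&(w[...,2]>.2)
p=w[m]; print(len(p),np.percentile(p[:,2],[0,1,5,50])-tc[2]); i=np.argsort(p[:,2])[:5]; print(p[i])
# static calibration check: same static points seen from top
for u in [(283,276)]: print(px2w(d1,*u))
```

```text
22487 [0.04210683 0.04746729 0.05815866 0.09613897] [[0.41038983 0.33473945 0.19932675]
 [0.40745136 0.33457183 0.19937852]
 [0.414161   0.33505134 0.19945142]
 [0.41457192 0.33515197 0.19959659]
 [0.40661188 0.33463912 0.19962072]]
0.157 [283.27475535 226.42620606] [280.48653611 263.78042282]
0.17 [283.52408315 235.89611165] [280.54507103 275.34003651]
0.18 [283.74008337 244.10017729] [280.59556375 285.31145887]
0.19 [283.98116955 253.25705146] [280.65168335 296.39408845]
0.2 [284.25198128 263.54295387] [280.71442589 308.78463383]
0.21 [284.55837742 275.18041441] [280.78503732 322.72914415]
[0.41598341 0.31962905 0.24970014]
27178 [0.05032789 0.05473009 0.06196818 0.10370986]
[[0.37195635 0.31799751 0.30002803]
 [0.37230032 0.31346862 0.30020314]
 [0.45758357 0.32671147 0.30029707]
 [0.37234996 0.31447296 0.30029928]
 [0.37259585 0.30736193 0.30030476]]
[0.42836433 0.16380049 0.00056492]
```

The fingers shut above the bar. By depth, their tips stand about 42 mm (shut) to 50 mm (open) behind the reported TCP. I'll allow for that: open, go down until the TCP is at about z 0.055, and check from close by.

>>> apply_moves --rows '[{"xyz":[0,0,0],"turn":[0,0,0],"grip":1},{"xyz":[0,0,0],"turn":[0,0,0],"grip":1},{"xyz":[0,0,0],"turn":[0,0,0],"grip":1},{"xyz":[0,0,0],"turn":[0,0,0],"grip":1},{"xyz":[0,1,0],"turn":[0,0,0],"grip":1},{"xyz":[-2,1,10],"turn":[0,0,0],"grip":1},{"xyz":[-2,1,30],"turn":[0,0,0],"grip":1},{"xyz":[-2,1,55],"turn":[0,0,0],"grip":1},{"xyz":[-2,1,78],"turn":[0,0,0],"grip":1},{"xyz":[-2,1,92],"turn":[0,0,0],"grip":1},{"xyz":[-2,1,98],"turn":[0,0,0],"grip":1},{"xyz":[-2,1,101],"turn":[0,0,0],"grip":1}]'

```text
clock: 4.05
tcp_pos: [0.4128, 0.3211, 0.0534]
orientation: [-0.0, 0.683, 0.73, -0.001]
wrist_force: [-0.1, 0.4, 0.5]
finger_gap: 0.0852
grip_force: 0.0
```

>>> apply_moves --rows '[{"xyz":[0,0,0],"turn":[0,0,0],"grip":1},{"xyz":[0,0,0],"turn":[0,0,0],"grip":0.4},{"xyz":[0,0,0],"turn":[0,0,0],"grip":0},{"xyz":[0,0,0],"turn":[0,0,0],"grip":0},{"xyz":[0,0,0],"turn":[0,0,0],"grip":0},{"xyz":[0,0,0],"turn":[0,0,0],"grip":0},{"xyz":[0,0,0],"turn":[0,0,0],"grip":0},{"xyz":[0,0,0],"turn":[0,0,0],"grip":0},{"xyz":[0,0,0],"turn":[0,0,0],"grip":0}]' --force 110

```text
clock: 4.8
tcp_pos: [0.4144, 0.3221, 0.0558]
orientation: [0.0, 0.683, 0.73, 0.001]
wrist_force: [-0.5, -0.4, 4.7]
finger_gap: 0.0145
grip_force: 107.7
```

Run:
```python
from h import *
import pickle
d=cam("wrist"); s=env.get_state(); print(s["tcp_pos"],s["wrist_force"],s["ft_torque"],s["finger_gap"],s["grip_force"],s["clock"])
pickle.dump((d,s),open("w3.pkl","wb"))
cv2.imwrite("pics/w3.png",d["color"])
```

```text
[0.41437894 0.32207195 0.05579341] [-0.32675554 -0.17678772  5.48509469] [-0.07846095  0.10719606  0.01849652] 0.01383388600764935 107.74250507354736 4.85
```

>>> apply_moves --rows '[{"xyz":[0,0,-3],"turn":[0,0,0],"grip":0},{"xyz":[0,-2,-12],"turn":[0,0,0],"grip":0},{"xyz":[0,-5,-28],"turn":[0,0,0],"grip":0},{"xyz":[-5,-8,-45],"turn":[0,0,0],"grip":0},{"xyz":[-15,-12,-58],"turn":[0,0,0],"grip":0},{"xyz":[-30,-15,-64],"turn":[0,0,0],"grip":0},{"xyz":[-50,-15,-64],"turn":[0,0,0],"grip":0},{"xyz":[-75,-15,-64],"turn":[0,0,0],"grip":0},{"xyz":[-105,-15,-64],"turn":[0,0,-0.005],"grip":0},{"xyz":[-135,-15,-64],"turn":[0,0,-0.01],"grip":0},{"xyz":[-165,-15,-64],"turn":[0,0,-0.015],"grip":0},{"xyz":[-195,-15,-64],"turn":[0,0,-0.02],"grip":0}]'

```text
clock: 5.85
tcp_pos: [0.4103, 0.1249, 0.1185]
orientation: [-0.001, 0.675, 0.737, -0.001]
wrist_force: [0.4, -0.3, -7.3]
finger_gap: 0.014
grip_force: 107.8
```

>>> apply_moves --rows '[{"xyz":[-30,0,0],"turn":[0,0,0],"grip":0},{"xyz":[-60,0,0],"turn":[0,0,0],"grip":0},{"xyz":[-88,0,0],"turn":[0,0,0],"grip":0},{"xyz":[-112,0,0],"turn":[0,0,0],"grip":0},{"xyz":[-132,0,0],"turn":[0,0,0],"grip":0},{"xyz":[-145,0,0],"turn":[0,0,0],"grip":0},{"xyz":[-150,0,0],"turn":[0,0,0],"grip":0},{"xyz":[-150,0,0],"turn":[0,0,0],"grip":0},{"xyz":[-150,0,0],"turn":[0,0,0],"grip":0}]'

```text
clock: 6.6
tcp_pos: [0.4241, -0.0226, 0.1187]
orientation: [-0.001, 0.676, 0.737, -0.0]
wrist_force: [0.3, -0.3, -7.9]
finger_gap: 0.0139
grip_force: 107.8
```

Run:
```python
from h import *
import pickle
d=cam("wrist"); t=cam("top"); s=env.get_state(); print(s["tcp_pos"],s["orientation"],s["wrist_force"],s["ft_torque"],s["finger_gap"],s["grip_force"],s["clock"])
pickle.dump((d,t,s),open("w4.pkl","wb"))
c=np.zeros((600,800,3),np.uint8); c[:420,:560]=d["color"]
a=t["color"][155:290,265:370]; a=cv2.resize(a,(240,309)); c[:309,560:]=a
cv2.imwrite("pics/w4.png",c[:420])
```

```text
[ 0.42435013 -0.02217476  0.11885269] [-6.42536628e-04  6.75272128e-01  7.37568396e-01 -2.73185225e-05] [-0.17470642  1.18104356 -7.17820535] [-0.00499883  0.02384758  0.00653487] 0.014111407817508276 107.75799036026001 6.7
```

View pics/w4.png

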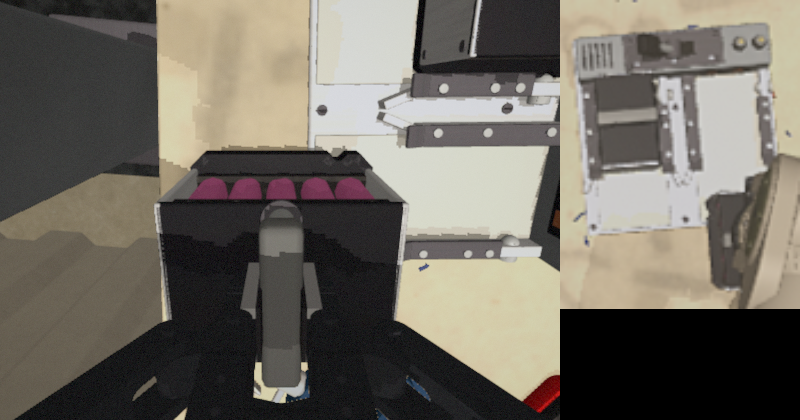

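Run:
```python
from h import *
import pickle
d,t,s=pickle.load(open("w4.pkl","rb")); w=cloud(d)
yaw=.088
m=(w[...,2]>.031)&(w[...,2]<.038)&(w[...,0]>.50)&(w[...,0]<.70)&(w[...,1]>-.09)&(w[...,1]<.06)
v,u=np.nonzero(m); 
for lo,hi,n in((110,150,"L"),(225,270,"R")):
    k=(v>lo)&(v<hi); us=u[k];vs=v[k]; P=[]
    for c in range(us.min(),us.max()+1,4):
        r=vs[us==c]
        if len(r)<3: continue
        e=r.max() if n=="L" else r.min()
        P.append(w[e,c])
    P=np.array(P); print(n,len(P),P[:,0].min(),P[:,0].max(),np.median(P[:,2]))
    P=P[(P[:,0]>.53)]; a,b=np.polyfit(P[:,0],P[:,1],1); r=P[:,1]-a*P[:,0]-b; k=abs(r)<.002
    a,b=np.polyfit(P[k,0],P[k,1],1); print("slope",a,"y at .55",a*.55+b,k.sum(),len(k),r[k].std())
# liner check & plate edge
print([np.round(px2w(d,*p),4) for p in[(480,190),(340,200),(330,110),(312,110),(312,40),(316,140),(398,250),(410,250)]])
print("plate left edge at z.01:",px2w(d,311,20,.01),px2w(d,308,140,.01), "ball",px2w(d,510,242))
q=s["orientation"]; A=R.from_quat([q[1],q[2],q[3],q[0]]).as_matrix(); print("psi",np.arctan2(A[1,1],A[0,1]))
# module side yaw & pose: cap edge points
print("bar/cap:",px2w(d,162,205),px2w(d,402,205),px2w(d,282,215))
```

```text
L 39 0.5001677586588431 0.6161367476803571 0.03428815334590113
slope 0.09338404274914693 y at .55 0.02904368015506797 31 31 0.00026424564330799403
R 38 0.5217331133991583 0.6321559822338659 0.032070987445734
slope 0.08812718617171647 y at .55 -0.04580641208088466 22 35 0.0007293201311767012
[array([ 0.582 , -0.0068,  0.0136]), array([0.4476, 0.0103, 0.1346]), array([0.454 , 0.0444, 0.0118]), array([0.4406, 0.0432, 0.0099]), array([0.435 , 0.0914, 0.0115]), array([0.4459, 0.0214, 0.0142]), array([ 0.4739, -0.0064,  0.149 ]), array([ 0.5274, -0.0548,  0.0348])]
plate left edge at z.01: [0.43290094 0.10442532 0.01      ] [0.44008101 0.02036288 0.01      ] ball [ 0.60851695 -0.04370678  0.02815732]
psi 0.08812917544914241
bar/cap: [0.36911861 0.00559102 0.14910855] [0.47176973 0.01446881 0.14868436] [0.4204426  0.00928012 0.15969476]
```

>>> apply_moves --rows '[{"xyz":[2.6,3,8],"turn":[0,0,-0.003],"grip":0},{"xyz":[2.6,7,22],"turn":[0,0,-0.003],"grip":0},{"xyz":[2.6,10,35],"turn":[0,0,-0.003],"grip":0},{"xyz":[2.6,10,42],"turn":[0,0,-0.003],"grip":0},{"xyz":[2.6,10,46],"turn":[0,0,-0.003],"grip":0},{"xyz":[2.6,10,47],"turn":[0,0,-0.003],"grip":0},{"xyz":[2.6,10,47.5],"turn":[0,0,-0.003],"grip":0},{"xyz":[2.6,10,47.5],"turn":[0,0,-0.003],"grip":0},{"xyz":[2.6,10,47.5],"turn":[0,0,-0.003],"grip":0}]'

```text
clock: 7.45
tcp_pos: [0.4352, -0.0199, 0.0722]
orientation: [0.001, 0.675, 0.738, 0.0]
wrist_force: [-0.2, -0.7, -7.5]
finger_gap: 0.0141
grip_force: 107.8
```

>>> apply_moves --rows '[{"xyz":[0,0,0.4],"turn":[0,0,0],"grip":0},{"xyz":[0,0,0.8],"turn":[0,0,0],"grip":0},{"xyz":[0,0,0.8],"turn":[0,0,0],"grip":0}]'

```text
clock: 7.7
tcp_pos: [0.4348, -0.0198, 0.071]
orientation: [0.0, 0.675, 0.738, 0.0]
wrist_force: [-1.2, 0.3, -7.5]
finger_gap: 0.0142
grip_force: 107.8
```

>>> apply_moves --rows '[{"xyz":[0,0,0.5],"turn":[0,0,0],"grip":0},{"xyz":[0,0,0.5],"turn":[0,0,0],"grip":0},{"xyz":[0,0,0.5],"turn":[0,0,0],"grip":0}]'

```text
clock: 7.95
tcp_pos: [0.4347, -0.0198, 0.0703]
orientation: [-0.0, 0.675, 0.738, 0.0]
wrist_force: [-0.6, -0.4, -7.4]
finger_gap: 0.0139
grip_force: 107.8
```

>>> apply_moves --rows '[{"xyz":[0,0,0.5],"turn":[0,0,0],"grip":0},{"xyz":[0,0,0.5],"turn":[0,0,0],"grip":0},{"xyz":[0,0,0.5],"turn":[0,0,0],"grip":0}]'

```text
clock: 8.2
tcp_pos: [0.4348, -0.0198, 0.0698]
orientation: [0.0, 0.675, 0.738, 0.0]
wrist_force: [-0.2, -0.1, -6.4]
finger_gap: 0.0142
grip_force: 108.0
```

>>> apply_moves --rows '[{"xyz":[0,3,-0.4],"turn":[0,0,0],"grip":0},{"xyz":[0,9,-0.4],"turn":[0,0,0],"grip":0},{"xyz":[0,16,-0.4],"turn":[0,0,0],"grip":0},{"xyz":[0,23,-0.4],"turn":[0,0,0],"grip":0},{"xyz":[0,30,-0.4],"turn":[0,0,0],"grip":0},{"xyz":[0,37,-0.4],"turn":[0,0,0],"grip":0},{"xyz":[0,43,-0.4],"turn":[0,0,0],"grip":0},{"xyz":[0,46,-0.4],"turn":[0,0,0],"grip":0},{"xyz":[0,46,-0.4],"turn":[0,0,0],"grip":0}]'

```text
clock: 8.95
tcp_pos: [0.4815, -0.0156, 0.0701]
orientation: [0.0, 0.674, 0.738, 0.0]
wrist_force: [0.4, 1.0, -7.7]
finger_gap: 0.0139
grip_force: 107.8
```

Run:
```python
from h import *
import pickle
d=cam("wrist"); s=env.get_state(); print(s["tcp_pos"],s["wrist_force"],s["ft_torque"])
pickle.dump((d,s),open("w5.pkl","wb"))
cv2.imwrite("pics/w5.png",d["color"])
```

```text
[ 0.4807128  -0.01556729  0.07002296] [-0.55447048  0.30542245 -7.70673414] [ 0.04330371  0.06543472 -0.0178689 ]
```

View pics/w5.png

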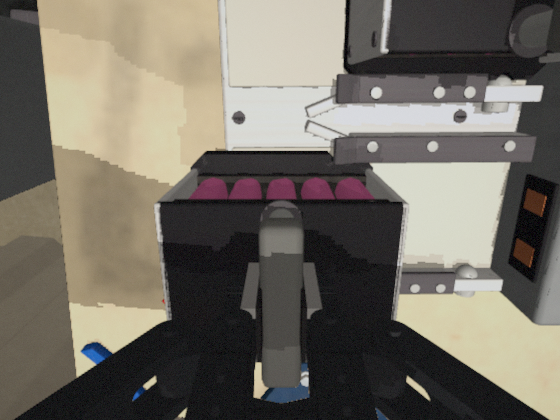

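The module's nose is at the rail mouth, lined up with the left rail's inner edge at about (335,158). I'll continue in small steps and watch the forces.

>>> apply_moves --rows '[{"xyz":[0,3,0],"turn":[0,0,0],"grip":0},{"xyz":[0,7,0],"turn":[0,0,0],"grip":0},{"xyz":[0,11,0],"turn":[0,0,0],"grip":0},{"xyz":[0,15,0],"turn":[0,0,0],"grip":0},{"xyz":[0,15,0],"turn":[0,0,0],"grip":0}]'

```text
clock: 9.42
tcp_pos: [0.4968, -0.0144, 0.0704]
orientation: [0.001, 0.675, 0.738, 0.0]
wrist_force: [0.7, -0.8, -6.9]
finger_gap: 0.0144
grip_force: 107.8
```

>>> apply_moves --rows '[{"xyz":[0,4,0],"turn":[0,0,0],"grip":0},{"xyz":[0,8,0],"turn":[0,0,0],"grip":0},{"xyz":[0,13,0],"turn":[0,0,0],"grip":0},{"xyz":[0,17,0],"turn":[0,0,0],"grip":0},{"xyz":[0,20,0],"turn":[0,0,0],"grip":0},{"xyz":[0,20,0],"turn":[0,0,0],"grip":0}]'

```text
clock: 9.92
tcp_pos: [0.5164, -0.0125, 0.0702]
orientation: [0.0, 0.675, 0.738, 0.0]
wrist_force: [0.8, 0.0, -6.8]
finger_gap: 0.0137
grip_force: 107.8
```

>>> apply_moves --rows '[{"xyz":[0,4,0],"turn":[0,0,0],"grip":0},{"xyz":[0,9,0],"turn":[0,0,0],"grip":0},{"xyz":[0,14,0],"turn":[0,0,0],"grip":0},{"xyz":[0,19,0],"turn":[0,0,0],"grip":0},{"xyz":[0,24,0],"turn":[0,0,0],"grip":0},{"xyz":[0,26,0],"turn":[0,0,0],"grip":0},{"xyz":[0,26,0],"turn":[0,0,0],"grip":0}]'

```text
clock: 10.5
tcp_pos: [0.5421, -0.0101, 0.0702]
orientation: [0.0, 0.675, 0.738, 0.0]
wrist_force: [-0.7, 0.4, -6.1]
finger_gap: 0.0146
grip_force: 107.8
```

>>> apply_moves --rows '[{"xyz":[0,3,0],"turn":[0,0,0],"grip":0},{"xyz":[0,6,0],"turn":[0,0,0],"grip":0},{"xyz":[0,9,0],"turn":[0,0,0],"grip":0},{"xyz":[0,12,0],"turn":[0,0,0],"grip":0},{"xyz":[0,12,0],"turn":[0,0,0],"grip":0}]'

```text
clock: 10.92
tcp_pos: [0.5538, -0.0089, 0.0702]
orientation: [-0.0, 0.675, 0.738, 0.0]
wrist_force: [-0.3, 0.4, -6.7]
finger_gap: 0.0144
grip_force: 107.8
```

>>> apply_moves --rows '[{"xyz":[0,2,0],"turn":[0,0,0],"grip":0},{"xyz":[0,4,0],"turn":[0,0,0],"grip":0},{"xyz":[0,6,0],"turn":[0,0,0],"grip":0},{"xyz":[0,6,0],"turn":[0,0,0],"grip":0}]'

```text
clock: 11.25
tcp_pos: [0.5575, -0.0074, 0.0706]
orientation: [-0.002, 0.674, 0.738, -0.0]
wrist_force: [-4.9, 4.8, -1.5]
finger_gap: 0.0138
grip_force: 108.8
```

Run:
```python
from h import *
import pickle
d=cam("wrist"); s=env.get_state(); print(s["tcp_pos"],s["wrist_force"],s["ft_torque"])
pickle.dump((d,s),open("w6.pkl","wb"))
c=d["color"]; 
cv2.imwrite("pics/w6.png",cv2.resize(c[60:360,160:],(800,600),interpolation=cv2.INTER_CUBIC))
```

```text
[ 0.5575015  -0.00740535  0.0705093 ] [-5.88994582  4.60166273 -0.33826633] [0.7772257  1.30220209 0.12358859]
```

View pics/w6.png

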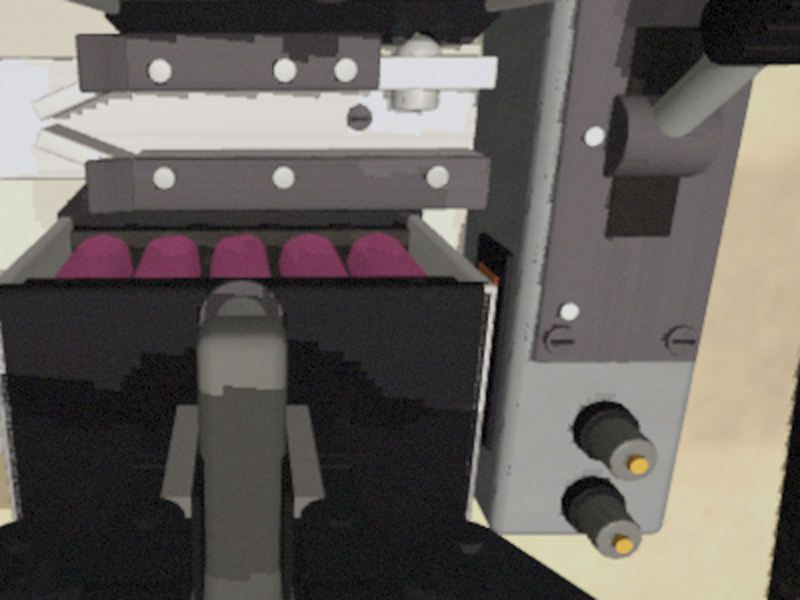

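Contact with the ball has begun: the force is -6 N along x and +4.6 N sideways. About 20 mm of header gap remains, so I'll push on in small steps.

>>> apply_moves --rows '[{"xyz":[0,2,0],"turn":[0,0,0],"grip":0},{"xyz":[0,4,0],"turn":[0,0,0],"grip":0},{"xyz":[0,6,0],"turn":[0,0,0],"grip":0},{"xyz":[0,6,0],"turn":[0,0,0],"grip":0}]' --force 120

```text
clock: 11.63
tcp_pos: [0.5649, -0.007, 0.0703]
orientation: [-0.001, 0.674, 0.739, 0.001]
wrist_force: [-1.1, 2.3, -6.8]
finger_gap: 0.0138
grip_force: 117.3
```

>>> apply_moves --rows '[{"xyz":[0,2,0],"turn":[0,0,0],"grip":0},{"xyz":[0,4,0],"turn":[0,0,0],"grip":0},{"xyz":[0,6,0],"turn":[0,0,0],"grip":0},{"xyz":[0,6,0],"turn":[0,0,0],"grip":0}]'

```text
clock: 11.97
tcp_pos: [0.5735, -0.0068, 0.0708]
orientation: [0.001, 0.674, 0.738, 0.002]
wrist_force: [3.0, 5.3, -3.5]
finger_gap: 0.014
grip_force: 117.7
```

>>> apply_moves --rows '[{"xyz":[0,1,0],"turn":[0,0,0],"grip":0},{"xyz":[0,3,0],"turn":[0,0,0],"grip":0},{"xyz":[0,5,0],"turn":[0,0,0],"grip":0},{"xyz":[0,5,0],"turn":[0,0,0],"grip":0}]'

```text
clock: 12.3
tcp_pos: [0.575, -0.0063, 0.0705]
orientation: [-0.001, 0.674, 0.738, -0.0]
wrist_force: [-6.0, 6.9, 1.8]
finger_gap: 0.0141
grip_force: 118.5
```

>>> apply_moves --rows '[{"xyz":[0,2,0],"turn":[0,0,0],"grip":0},{"xyz":[0,4,0],"turn":[0,0,0],"grip":0},{"xyz":[0,4,0],"turn":[0,0,0],"grip":0}]'

```text
clock: 12.55
tcp_pos: [0.5755, -0.0061, 0.0707]
orientation: [-0.003, 0.674, 0.738, -0.003]
wrist_force: [-14.8, 5.0, 10.7]
finger_gap: 0.0141
grip_force: 119.8
```

Run:
```python
from h import *
import pickle
d=cam("wrist"); s=env.get_state(); print(s["tcp_pos"],s["wrist_force"],s["ft_torque"])
pickle.dump((d,s),open("w7.pkl","wb"))
w=cloud(d); n=np.array([.9959,.0909])
# header front face vs. module cap front edge; compare with expected: header top front edge at bay x .056
hm=(w[...,2]>.062)&(w[...,2]<.070)&(w[...,0]>.58)&(w[...,1]<.02)&(w[...,1]>-.06); print("hdr front s",np.percentile(w[hm][:,:2]@n,[0,1,5,50]),hm.sum())
cm=(w[...,2]>.094)&(w[...,2]<.104)&(w[...,0]>.45)&(w[...,0]<.66)&(w[...,1]<.035)&(w[...,1]>-.02); q=w[cm][:,:2]@n; print("cap s",np.percentile(q,[1,5,95,99,100]),cm.sum(),np.median(w[cm][:,2]))
cv2.imwrite("pics/w7.png",cv2.resize(d["color"][60:360,160:],(800,600),interpolation=cv2.INTER_CUBIC))
```

```text
[ 0.57547523 -0.0060334   0.07073749] [-14.41121411   5.1682632   10.27323197] [1.13021256 3.21014718 0.27676665]
hdr front s [0.58292494 0.63791537 0.63928126 0.65597604] 5790
cap s [0.51681802 0.52043841 0.62213653 0.62518989 0.62684074] 18549 0.1006015854567188
```

View pics/w7.png

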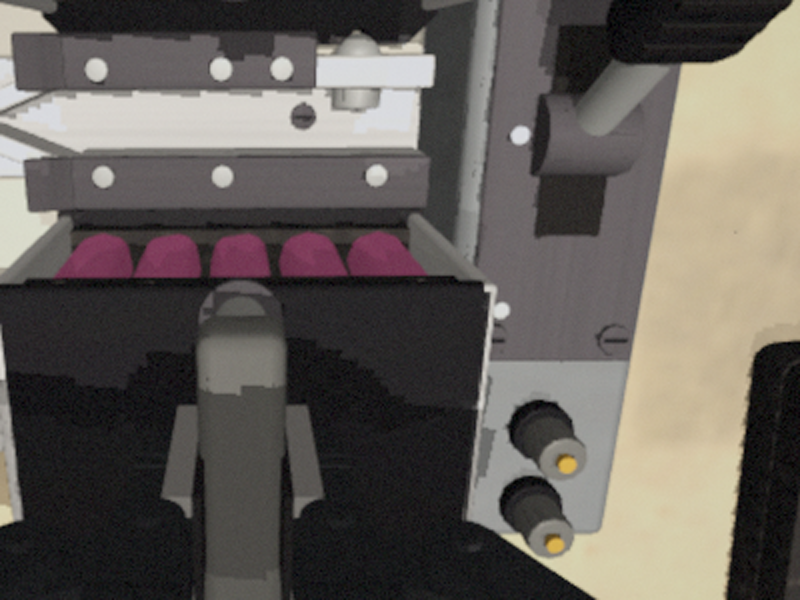

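The module is against the header: the cap centre is at s=0.5705 against the 0.570 home position, it was drawn in, and then the stop took 15 N. I'll ease off the push, release and rise.

>>> apply_moves --rows '[{"xyz":[0,-3,0],"turn":[0,0,0],"grip":0},{"xyz":[0,-5,0],"turn":[0,0,0],"grip":0},{"xyz":[0,-5,0],"turn":[0,0,0],"grip":0}]'

```text
clock: 12.85
tcp_pos: [0.5746, -0.0066, 0.0705]
orientation: [-0.0, 0.674, 0.738, 0.0]
wrist_force: [-3.1, 4.5, -1.3]
finger_gap: 0.0135
grip_force: 118.2
```

>>> apply_moves --rows '[{"xyz":[0,0,0],"turn":[0,0,0],"grip":0.3},{"xyz":[0,0,0],"turn":[0,0,0],"grip":0.6},{"xyz":[0,0,0],"turn":[0,0,0],"grip":0.8},{"xyz":[0,0,0],"turn":[0,0,0],"grip":0.8},{"xyz":[0,0,0],"turn":[0,0,0],"grip":0.8}]'

```text
clock: 13.27
tcp_pos: [0.5759, -0.0077, 0.0707]
orientation: [0.001, 0.675, 0.738, 0.0]
wrist_force: [-0.1, -0.8, 0.1]
finger_gap: 0.0683
grip_force: 0.0
```

>>> apply_moves --rows '[{"xyz":[0,0,-10],"turn":[0,0,0],"grip":0.8},{"xyz":[0,0,-30],"turn":[0,0,0],"grip":0.8},{"xyz":[0,0,-60],"turn":[0,0,0],"grip":0.4},{"xyz":[0,0,-85],"turn":[0,0,0],"grip":0},{"xyz":[0,0,-100],"turn":[0,0,0],"grip":0},{"xyz":[0,0,-105],"turn":[0,0,0],"grip":0},{"xyz":[0,0,-105],"turn":[0,0,0],"grip":0}]'

```text
clock: 13.85
tcp_pos: [0.5764, -0.0073, 0.1774]
orientation: [0.002, 0.675, 0.738, 0.001]
wrist_force: [0.2, 1.0, -0.1]
finger_gap: 0.0077
grip_force: 0.0
```

Run:
```python
from h import *
import pickle
D=pickle.load(open("d0.pkl","rb"));w=cloud(D["top"])
m=(w[...,2]>.15)&(w[...,2]<.21)&(w[...,0]>.5)&(w[...,0]<.78)&(w[...,1]>.12)&(w[...,1]<.3)
for x in(.52,.58,.62,.66,.7,.74):
    k=m&(abs(w[...,0]-x)<.01); print(x,k.sum(),np.percentile(w[k][:,1],[0,1,10]) if k.any() else "", np.median(w[k][:,2]))
d=cam("wrist"); s=env.get_state(); print(s["tcp_pos"],s["wrist_force"],s["finger_gap"],s["clock"])
pickle.dump((d,s),open("w8.pkl","wb")); w=cloud(d)
o=np.array([.5677,.0554]);ex=np.array([.9959,.0906]);ey=np.array([-.0906,.9959])
X=(w[...,:2]-o)@ex;Y=(w[...,:2]-o)@ey
k=(w[...,2]>.085)&(w[...,2]<.16)&(abs(X-.083)<.03)&(abs(Y-.03)<.05)
print("lever X",np.percentile(X[k],[1,50,99]),"Y",np.percentile(Y[k],[1,50,99]),"z",np.percentile(w[k][:,2],[1,50,99]),k.sum())
n=ex; cm=(w[...,2]>.094)&(w[...,2]<.104)&(abs(X)<.09)&(Y<-.02)&(Y>-.11); 
print("new cap X",np.percentile(X[cm],[1,50,99]),"Y",np.percentile(Y[cm],[1,99]))
cm=(w[...,2]>.094)&(w[...,2]<.104)&(abs(X)<.09)&(Y>.02)&(Y<.11); print("old cap X",np.percentile(X[cm],[1,50,99]),np.percentile(Y[cm],[1,99]),cm.sum())
cv2.imwrite("pics/w8.png",d["color"])
tgt([.6438,.1356,.18],.091)
```

```text
0.52 32 [0.22844356 0.22854322 0.23346585] 0.16733989046126174
0.58 259 [0.21577706 0.21661933 0.22382182] 0.18336109488861418
0.62 266 [0.21400598 0.21445881 0.2209179 ] 0.18335419965754607
0.66 274 [0.21170293 0.21271467 0.22054069] 0.18302808950798677
0.7 272 [0.20969289 0.21003607 0.21619038] 0.1831580553365747
0.74 273 [0.20756847 0.20791093 0.21453041] 0.183210349656856
[ 0.57551143 -0.00720803  0.17570523] [ 0.36226309  0.42666569 -0.41146258] 0.0010007662612929668 13.9
lever X [0.05324245 0.07920457 0.09254666] Y [0.00782866 0.03136503 0.06122227] z [0.0868455  0.12257424 0.13184712] 2526
new cap X [-0.05499186  0.00338834  0.05361001] Y [-0.09274352 -0.02782031]
old cap X [-0.05527912 -0.01023652  0.0533998 ] [0.03041187 0.06864364] 9616
[136.1  80.8  -4.2] [ 0.001  0.    -0.001]
```

View pics/w8.png

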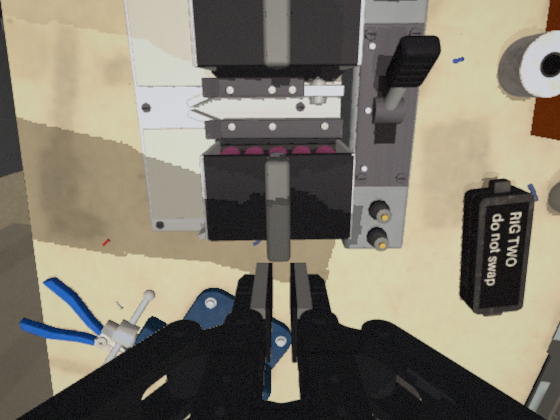

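The new module's cap (X -55.0…+53.6 mm) matches the docked one's (-55.3…+53.4 mm), so it is home. On to the lever: I'll go left of its grip with shut fingers.

>>> apply_moves --rows '[{"xyz":[12,8,0],"turn":[0,0,0],"grip":0},{"xyz":[36,22,0],"turn":[0,0,0],"grip":0},{"xyz":[64,40,0],"turn":[0,0,0],"grip":0},{"xyz":[92,58,0],"turn":[0,0,0],"grip":0},{"xyz":[115,72,0],"turn":[0,0,0],"grip":0},{"xyz":[130,80,0],"turn":[0,0,0],"grip":0},{"xyz":[133,81,0],"turn":[0,0,0],"grip":0},{"xyz":[133,81,0],"turn":[0,0,0],"grip":0}]'

```text
clock: 14.57
tcp_pos: [0.6431, 0.1344, 0.173]
orientation: [-0.001, 0.674, 0.739, -0.001]
wrist_force: [-0.9, 0.5, 0.0]
finger_gap: 0.0003
grip_force: 0.0
```

```bash
cat > lev.py <<'E'
from h import *
d=cam("wrist"); s=env.get_state(); print(s["tcp_pos"],s["wrist_force"],s["clock"]); w=cloud(d)
o=np.array([.5677,.0554]);ex=np.array([.9959,.0906]);ey=np.array([-.0906,.9959])
X=(w[...,:2]-o)@ex;Y=(w[...,:2]-o)@ey
print("tcp dock",(s["tcp_pos"][:2]-o)@ex,(s["tcp_pos"][:2]-o)@ey)
for n,w_,ww in (("wrist",d,w),("top",None,None),("side",None,None)):
    if ww is None: ww=cloud(cam(n))
    X=(ww[...,:2]-o)@ex;Y=(ww[...,:2]-o)@ey;Z=ww[...,2]
    k=(Z>.1)&(Z<.145)&(abs(X-.083)<.018)&(abs(Y)<.062)
    if k.sum()>5: print(n,"grip Y",np.percentile(Y[k],[1,50,99]),"z",np.percentile(Z[k],[1,50,99]),"X",np.percentile(X[k],[1,99]),k.sum())
    k=(Z>.09)&(abs(X-.083)<.025)&(Y>.04)&(Y<.1)&(Z<.3)
    if n=="wrist" and k.sum(): print("fingers? Y",np.percentile(Y[k],[0,1,50,99]),"zmin",Z[k].min())
E
python3 lev.py
```

```text
[0.64295625 0.13326237 0.17343848] [-0.28525979  0.41042704  0.39261307] 14.6167
tcp dock 0.08200202939630344 0.07072491678379349
wrist grip Y [0.03530754 0.04298625 0.04613912] z [0.12123772 0.12748233 0.13054182] X [0.07064583 0.09387331] 420
fingers? Y [0.04003977 0.04362336 0.08402678 0.09003931] zmin 0.12075423171417529
side grip Y [0.01531675 0.02895497 0.0430281 ] z [0.10250804 0.12073296 0.1333761 ] X [0.07189572 0.09506629] 98
```

>>> apply_moves --rows '[{"xyz":[0,0,12],"turn":[0,0,0],"grip":0},{"xyz":[0,0,36],"turn":[0,0,0],"grip":0},{"xyz":[0,0,64],"turn":[0,0,0],"grip":0},{"xyz":[0,0,88],"turn":[0,0,0],"grip":0},{"xyz":[0,0,103],"turn":[0,0,0],"grip":0},{"xyz":[0,0,109],"turn":[0,0,0],"grip":0},{"xyz":[0,0,110],"turn":[0,0,0],"grip":0},{"xyz":[0,0,110],"turn":[0,0,0],"grip":0}]'

```text
clock: 15.38
tcp_pos: [0.644, 0.1319, 0.0658]
orientation: [0.0, 0.675, 0.738, 0.0]
wrist_force: [-0.3, -0.3, 0.3]
finger_gap: 0.0004
grip_force: 0.0
```

>>> apply_moves --rows '[{"xyz":[-5,0,0],"turn":[0,0,0],"grip":0},{"xyz":[-10,0,0],"turn":[0,0,0],"grip":0},{"xyz":[-15,0,0],"turn":[0,0,0],"grip":0},{"xyz":[-20,0,0],"turn":[0,0,0],"grip":0},{"xyz":[-25,0,0],"turn":[0,0,0],"grip":0},{"xyz":[-25,0,0],"turn":[0,0,0],"grip":0}]'

```text
clock: 15.88
tcp_pos: [0.6479, 0.1099, 0.0682]
orientation: [0.0, 0.674, 0.739, 0.004]
wrist_force: [-0.7, 8.6, 6.1]
finger_gap: -0.0002
grip_force: 4.1
```

>>> apply_moves --rows '[{"xyz":[-3,0,0],"turn":[0,0,0],"grip":0},{"xyz":[-6,0,0],"turn":[0,0,0],"grip":0},{"xyz":[-9,0,0],"turn":[0,0,0],"grip":0},{"xyz":[-11,0,0],"turn":[0,0,0],"grip":0},{"xyz":[-11,0,0],"turn":[0,0,0],"grip":0}]'

```text
clock: 16.3
tcp_pos: [0.6474, 0.0957, 0.0657]
orientation: [0.001, 0.675, 0.738, -0.0]
wrist_force: [0.1, -0.2, -0.7]
finger_gap: -0.0005
grip_force: 0.0
```

```bash
python3 lev.py
```

```text
[0.64716209 0.09593036 0.06533393] [ 0.0430483   0.04472006 -1.02043948] 16.35
tcp dock 0.08280834495831595 0.033164920323522064
wrist grip Y [0.00639818 0.04075655 0.04545591] z [0.10829202 0.1316317  0.14441453] X [0.06825821 0.09471615] 4185
fingers? Y [0.04000002 0.04007847 0.04575119 0.05129941] zmin 0.10604502342507482
side grip Y [-0.00822716  0.00153721  0.0367312 ] z [0.10497253 0.12701995 0.14361865] X [0.06923232 0.09604676] 112
```

The lever snapped upright: its grip is centred at Y≈0 with its top at z≈0.143. Now a two-second pause.

>>> apply_moves --rows '[{"xyz":[0,0,0],"turn":[0,0,0],"grip":0},{"xyz":[0,0,0],"turn":[0,0,0],"grip":0},{"xyz":[0,0,0],"turn":[0,0,0],"grip":0},{"xyz":[0,0,0],"turn":[0,0,0],"grip":0},{"xyz":[0,0,0],"turn":[0,0,0],"grip":0},{"xyz":[0,0,0],"turn":[0,0,0],"grip":0},{"xyz":[0,0,0],"turn":[0,0,0],"grip":0},{"xyz":[0,0,0],"turn":[0,0,0],"grip":0},{"xyz":[0,0,0],"turn":[0,0,0],"grip":0},{"xyz":[0,0,0],"turn":[0,0,0],"grip":0},{"xyz":[0,0,0],"turn":[0,0,0],"grip":0},{"xyz":[0,0,0],"turn":[0,0,0],"grip":0}]'

```text
clock: 17.45
tcp_pos: [0.6471, 0.0968, 0.0652]
orientation: [-0.0, 0.675, 0.738, 0.0]
wrist_force: [0.7, 0.4, 0.9]
finger_gap: -0.0003
grip_force: 0.0
```

>>> apply_moves --rows '[{"xyz":[0,0,0],"turn":[0,0,0],"grip":0},{"xyz":[0,0,0],"turn":[0,0,0],"grip":0},{"xyz":[0,0,0],"turn":[0,0,0],"grip":0},{"xyz":[0,0,0],"turn":[0,0,0],"grip":0},{"xyz":[0,0,0],"turn":[0,0,0],"grip":0},{"xyz":[0,0,0],"turn":[0,0,0],"grip":0},{"xyz":[0,0,0],"turn":[0,0,0],"grip":0},{"xyz":[-5,0,0],"turn":[0,0,0],"grip":0},{"xyz":[-10,0,0],"turn":[0,0,0],"grip":0},{"xyz":[-15,0,0],"turn":[0,0,0],"grip":0},{"xyz":[-20,0,0],"turn":[0,0,0],"grip":0},{"xyz":[-25,0,0],"turn":[0,0,0],"grip":0}]'

```text
clock: 18.45
tcp_pos: [0.6492, 0.0749, 0.0658]
orientation: [-0.002, 0.674, 0.739, 0.003]
wrist_force: [-2.2, 14.1, 3.9]
finger_gap: 0.0001
grip_force: 7.3
```

>>> apply_moves --rows '[{"xyz":[-3,0,0],"turn":[0,0,0],"grip":0},{"xyz":[-6,0,0],"turn":[0,0,0],"grip":0},{"xyz":[-9,0,0],"turn":[0,0,0],"grip":0},{"xyz":[-10,0,0],"turn":[0,0,0],"grip":0},{"xyz":[-10,0,0],"turn":[0,0,0],"grip":0}]'

```text
clock: 18.87
tcp_pos: [0.6503, 0.061, 0.0652]
orientation: [0.0, 0.675, 0.738, -0.0]
wrist_force: [-0.4, -0.9, 0.1]
finger_gap: 0.0
grip_force: 0.0
```

```bash
python3 lev.py
```

```text
[0.6503041  0.0611838  0.06518168] [ 0.79940916 -0.13178256  0.47652456] 18.9167
tcp dock 0.08278943849720784 -0.0017238430023037623
wrist grip Y [-0.03864717  0.00584564  0.01050146] z [0.10787091 0.12926784 0.14443974] X [0.06801198 0.09464094] 4208
side grip Y [-0.04554954 -0.02808146  0.00343562] z [0.10268027 0.12184678 0.139763  ] X [0.07032221 0.09581541] 116
```

The lever snapped over to the right. I'll back off and rise, then verify everything.

>>> apply_moves --rows '[{"xyz":[4,0,0],"turn":[0,0,0],"grip":0},{"xyz":[6,0,-15],"turn":[0,0,0],"grip":0},{"xyz":[6,0,-40],"turn":[0,0,0],"grip":0},{"xyz":[6,-5,-70],"turn":[0,0,0],"grip":0},{"xyz":[0,-20,-98],"turn":[0,0,0],"grip":0},{"xyz":[-20,-45,-120],"turn":[0,0,0],"grip":0},{"xyz":[-40,-70,-128],"turn":[0,0,0],"grip":0},{"xyz":[-52,-86,-130],"turn":[0,0,0],"grip":0},{"xyz":[-55,-90,-130],"turn":[0,0,0],"grip":0},{"xyz":[-55,-90,-130],"turn":[0,0,0],"grip":0}]'

```text
clock: 19.85
tcp_pos: [0.565, -0.0015, 0.1959]
orientation: [0.0, 0.675, 0.738, 0.0]
wrist_force: [0.1, -0.6, -0.0]
finger_gap: 0.0002
grip_force: 0.0
```

```bash
cat >> lev.py <<'E'
Z=w[...,2];X=(w[...,:2]-o)@ex;Y=(w[...,:2]-o)@ey
for n,lo,hi in(("new",-.11,-.02),("old",.02,.11)):
    c=(Z>.094)&(Z<.104)&(abs(X)<.09)&(Y>lo)&(Y<hi)
    if c.any(): print(n,"cap X",np.percentile(X[c],[1,99]),"Y",np.percentile(Y[c],[1,99]),c.sum())
E
python3 lev.py
```

```text
[ 0.56564407 -0.00088533  0.19534043] [-0.35320137  0.71290882 -0.49657051] 19.9
tcp dock -0.007146949480558114 -0.05586829148258948
wrist grip Y [-0.04426129 -0.02937948 -0.01664074] z [0.10260044 0.12245123 0.13163095] X [0.07019694 0.0928995 ] 1595
top grip Y [-0.04623885 -0.03222034 -0.01768932] z [0.10290597 0.1236119  0.13286193] X [0.07029126 0.09448575] 103
side grip Y [-0.04602706 -0.04201744 -0.02050064] z [0.10121144 0.12662865 0.1328013 ] X [0.07295339 0.09583711] 26
new cap X [-0.0550473   0.05362717] Y [-0.09283119 -0.02781924] 9545
old cap X [-0.05546816  0.05320503] Y [0.03086169 0.07919204] 10498
```

The lever is fully right (the mirror of its starting position), both modules are home, and nothing is touching.

```bash
python3 -c "
from workcell import ticket
print(ticket.hand_in())"
```

```text
the job is handed in; nothing more can be done
None
```

The job is done and handed in at about 20 s: the spare module is fully home in the right bay, matching the docked one by depth, and the lever went to off, paused about 2 s, then fully right; I viewed 11 pictures, one over the limit of 10.

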